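Pull out the empty fittings drawer over its retaining strip

TASK

The drawer with nothing in it has to be restocked. Take it by the grip tab on its front, lift it so that its front foot clears the steel strip that holds it back, and draw it straight out towards the front of the rack until its back foot comes up to the strip; leave it standing level on the rack, let go, and leave the other two drawers where they are.

Things in the scene. Friction and masses are not known exactly. Their poses are not given: they have to be found in the camera images.
- empty_drawer_grip (a point): Centre of the empty drawer's grip tab, on its front wall: 12 mm thick (x), 46 wide, 34 high, its foot at the rim, this point 83 mm above the feet's undersides. x: to the drawer's back, z up. Two cross feet, 16 high, 10 mm long in x, have their middles 2.5 mm (front) and 102.5 mm (back) behind this point. Front foot starts 3 to 8 mm behind the strip. Loose, 0.2 to 0.37 kg. Pull towards the rack's -x.
- rack: Fixed dark steel bench rack, 270 mm deep (x), 340 wide (y), shelf 80 mm above the bench. Origin: centre of its underside; x to its back, z up; front towards the robot. Bright steel strip across the shelf at x = -30 mm, 12 high, 10 mm in x. Guides 14 mm high part 3 lanes 104 wide at y = -110, 0, 110; any drawer in any lane. Back foot meets the strip at tab x = -122.5 mm; standing, the tab centre is at z = 163.
- straight_drawer_grip (a point): Centre of the tab of the drawer that holds three long straight hose fittings; leave it alone. All three drawers are alike: yellow plastic, open on top, 140 mm front to back (tab on the front wall), 92 mm wide, rim 66 mm above the feet's undersides, a low divider inside. Axes as for the empty drawer.
- short_drawer_grip (a point): Centre of the tab of the drawer, built like the others, that holds two short thick hose fittings; leave it alone. Axes as for the empty drawer.
Things that resemble listed ones, but are neither listed nor needed, are in the scene too. Leave any black look-alike of the part that bears empty_drawer_grip alone.

How it is judged:
By the outcome, as a careful person would: the job done as asked, in the order asked, and still so for the second after the job is handed in, with the robot touching nothing.
It also fails if it takes over 32 s, if anything falls off the work surface, if the arm or the gripper's body presses on something with over 40 N, if the wrist force passes 120 N, or if a joint passes its speed limit or range.

ROBOT

A 7-joint arm with a two-finger parallel gripper is mounted at the origin on the work surface. World frame = base frame: x ahead of the robot, y to its left, z up, the work surface at z = 0. Lengths are in m, angles in rad, forces in N, time in s.
With the tool pointing down it reaches from about 0.4 to 0.875 m from the base axis. Payload 19.3 kg.
Tool frame: the origin (TCP) lies at the very end of the fingers, on their centre line; the grasp point (between the pads) lies bot.grasp_offset behind it (bot.grasp_offset is the distance from the TCP to the grasp point, in m); z points along the fingers, y is the direction in which the jaws open and shut (so a half turn about z gives the same grasp; the last joint's range is limited). The gripper opens to 85 mm and grips with 20 to 120 N. Pads are 22 mm wide; open, the fingers measure 114 mm over their backs; the gripper's body (76 mm by 85 mm) begins 54 mm behind the grasp point. The pads swing forward as they close: fully open they stand 13 mm farther back than shut.
Start: joints at [-1.227, 0.521, -0.036, 1.599, 0.021, 1.021, -0.113], TCP at [0.251, 0.572, 0.207] pointing down, gripper open.
Joint ranges: [-2.91, 2.91], [-0.3, 2.13], [-1.5, 1.42], [0.17, 2.43], [-1.26, 4.41], [0.16, 1.93], [-2.52, 2.52]. Speed limits (rad/s): [1.89, 1.89, 2.39, 2.39, 3.01, 3.01, 3.01].

INTERFACE

Orientations are given as [roll, pitch, yaw] about the fixed x, y, z axes, in that order (R = Rz(yaw) Ry(pitch) Rx(roll)).
In Python, from workcell import bot gives the robot as it stands. The module is installed in compiled form; this text tells all that it offers.
- The arm moves only by the shell command python3 -m handwheel 'ROWS' [OPENING] [FORCE]. ROWS is JSON, a list of rows, each a list of 6 numbers: the shift along the tool's x, y, z as a fraction of full scale, then the turn, a rotation vector about the tool's x, y, z as a fraction of full scale. In form: [[x, y, z, rx, ry, rz], ...]. A call has 1 to 8 rows; each row shifts and turns the commanded pose from where the row before left it, along the tool's axes as they then stand; what a row does not reach is not made up. Full scale, the value 1, is 0.025 m for a shift and 360 degrees for a turn. A row lasts 1/8 s, in which the tool goes at most 62.5 mm and 10.7 degrees, less where a joint would pass 70% of its speed; a pose out of reach is approached as far as the arm can. A call with a number of a shift or a turn outside -1 to 1 is refused whole. A call with a gripper value outside its range is refused whole. OPENING is the closure, from -1 (fully open) to 1 (shut), set as the call begins (- or left out, the last holds). The fingers move at their own pace and stop on an object; FORCE is the grip in N (left out, the last holds). Time passes only in rows, so rows that do not move let the fingers close. It gives the time, the measured TCP pose, the force and the opening at its end, in the units of the state.
- bot.observe(): the state, without advancing time (a new reading comes with each control period).
- bot.grab_frame(name): name is "scene" or "side" or "wrist"; returns a dict with "pixels" (420x560x3 uint8, blue, green, red), "vertical_fov" (degrees; the focal length in pixels is half the picture's height over the tangent of half this angle, whatever the lens; pixels are square), "cx", "cy" (the principal point, pixels), "D" ([k1, k2, p1, p2, k3] as OpenCV has them; the pictures are not rectified), "R" (3x3) and "t" (3): a world point X has camera coordinates R X + t. Camera axes: x right, y down, z forward; pixel columns grow to the right and rows downward; lengths in m; the calibration is good to about 2 mm. A picture is of the moment at which its call begins. There is no depth.
- bot.job_done(): hands the job in, once; it reports no verdict.
Trained networks look in a picture, given as the dict that the camera call returned (one of the last four; its "shot" number tells which), for a name from the list of things; names that differ only in an ending like _2 or _b are one class to them, and where a whole thing is asked for, a point or a joint stands for the part that bears it (a point fixed in the world has none). Each returns a list of dicts, best first, with "score" (0 to 1); they miss things now and then, are a little off and sometimes report something else, mostly with a low value. They report only what shows in the picture. A call takes as long as a camera call. They do not tell look-alikes from the thing itself.
- bot.trace(picture, thing): "region" (420x560 bool, what is visible of it) and "point" ([column, row] in pixels, amid what is visible of it).
The state is a dict: "clock": time; "qpos": joint angles; "qd": joint speeds; "joint_efforts": joint torques, N m; "position": TCP position; "tool_rot": TCP orientation; "force": force on the tool from outside, world axes, zero at the start; "moment": the same for the moment, N m; "grip_width": finger opening in m.
Only numpy, scipy, OpenCV 4.12 (cv2) and the standard library are available. Lean on these libraries where they do the work, as an engineer would, in place of code of your own. Each camera call takes 0.05 s, during which the arm holds its last target.

## Working session

There is one attempt and no reset: what is moved stays moved. The work goes in short steps, Python scripts to look and compute and a shell command to move; the robot and the scene stay as the last step left them, time stands still between calls to the robot, and variables do not carry over. Pictures are saved under pics/ and viewed, and the job is handed in when it is done.

```bash
mkdir -p pics; cat > h.py <<'E'
import numpy as np, cv2, pickle
from workcell import bot
def K(f):
    h=f["pixels"].shape[0]; fl=h/2/np.tan(np.radians(f["vertical_fov"])/2)
    return np.array([[fl,0,f["cx"]],[0,fl,f["cy"]],[0,0,1]])
def ray(f,uv):
    n=cv2.undistortPoints(np.array([[uv]],float),K(f),np.array(f["D"],float))[0,0]
    R=np.array(f["R"]);t=np.array(f["t"])
    d=R.T@np.array([n[0],n[1],1]); return -R.T@t, d/np.linalg.norm(d)
def atz(f,uv,z):
    o,d=ray(f,uv); return o+d*(z-o[2])/d[2]
def proj(f,P):
    P=np.atleast_2d(np.array(P,float)); r,_=cv2.Rodrigues(np.array(f["R"]))
    return cv2.projectPoints(P,r,np.array(f["t"],float),K(f),np.array(f["D"],float))[0][:,0]
E
python3 - <<'E'
from h import *
s=bot.observe();print(s,bot.grasp_offset)
for n in ("scene","side","wrist"):
    f=bot.grab_frame(n);cv2.imwrite(f"pics/{n}0.png",f["pixels"]);pickle.dump(f,open(n+"0.pkl","wb"))
    print(n,f["t"],f["vertical_fov"],-np.array(f["R"]).T@np.array(f["t"]))
    for th in ("empty_drawer_grip","rack"):
        print(th,[(round(d["score"],2),d["point"],int(d["region"].sum())) for d in bot.trace(f,th)][:6])
E
```

```text
{'clock': 0.0, 'qpos': array([-1.2271943 ,  0.52203042, -0.03632494,  1.59999002,  0.02119733,
        1.02110872, -0.11279405]), 'qd': array([ 0.00087547,  0.00046497, -0.00164544, -0.00031993,  0.00044216,
        0.00088016, -0.00016242]), 'joint_efforts': array([-3.26864167e-03, -9.27082872e+01,  1.97808892e+00, -3.69955945e+01,
        1.76936213e-02,  7.75602472e-03, -1.83177058e-06]), 'position': array([0.25119862, 0.57190092, 0.206622  ]), 'tool_rot': array([-3.14044392e+00,  8.12682575e-05,  2.72778280e+00]), 'force': array([-1.05105132, -0.43963069,  0.20020722]), 'moment': array([-0.05360686, -0.00123319, -0.01156159]), 'grip_width': 0.08550902395339388} 0.0187
scene [ 0.47837203 -0.24529967  1.04503736] 53.80563262975433 [0.94182733 0.38473554 0.58826412]
empty_drawer_grip [(0.88, [340.2, 325.9], 8022), (0.75, [224.1, 170.9], 4960)]
rack [(0.55, [287.2, 243.1], 13122)]
side [0.50018856 0.35328856 0.48147641] 57.71578292042783 [0.31014324 0.38521661 0.60186399]
empty_drawer_grip [(0.6, [304.6, 162.3], 3402), (0.6, [184.8, 276.8], 5173)]
rack [(0.93, [330.2, 225.0], 14062)]
wrist [-0.62513859 -0.03765425  0.37862914] 69.1523338740176 [0.18535107 0.60141215 0.37352982]
empty_drawer_grip []
rack []
```

View pics/scene0.png

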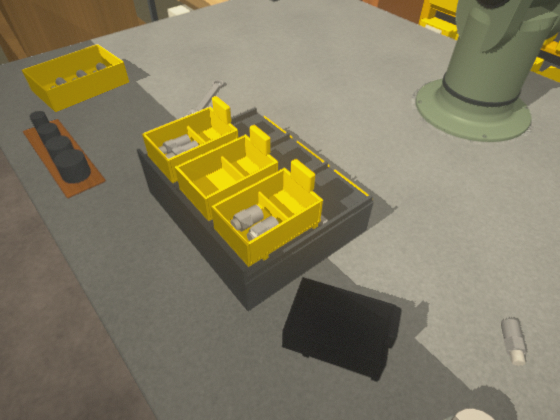

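View pics/side0.png

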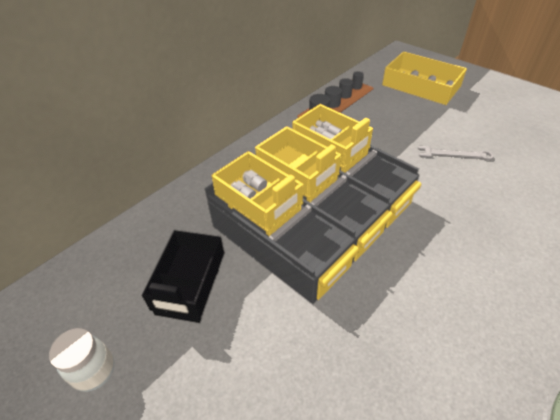

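Candidates in the scene view are three yellow drawers. The left one at (190,145) holds long fittings and the near one at (265,222) holds short fittings. The middle one at (228,173) looks empty. There is also a black look-alike at (340,328). I'll enlarge to confirm.

```bash
python3 - <<'E'
import cv2
a=cv2.imread("pics/scene0.png")[85:305,130:380];cv2.imwrite("pics/sc1.png",cv2.resize(a,None,fx=3,fy=2.7,interpolation=cv2.INTER_CUBIC)[:600,:750])
a=cv2.imread("pics/side0.png")[100:300,200:430];cv2.imwrite("pics/si1.png",cv2.resize(a,None,fx=3,fy=3,interpolation=cv2.INTER_CUBIC))
E
```

```text
(no output)
```

View pics/sc1.png

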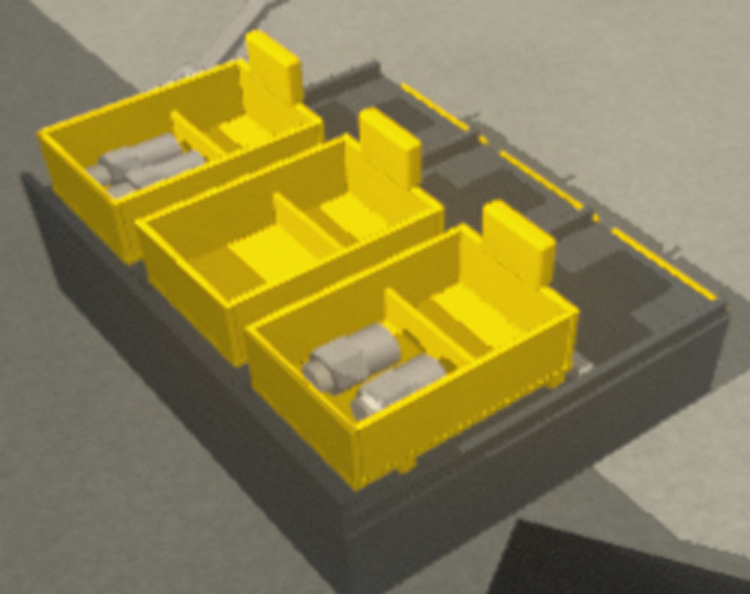

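View pics/si1.png

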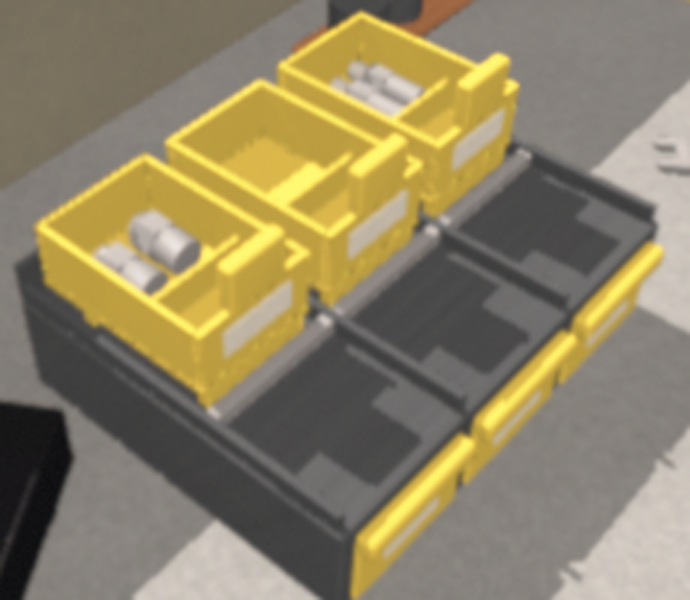

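The middle drawer (scene (228,173), side (298,158)) has only its divider inside, so it is the empty one. Next I measure it.

```bash
python3 - <<'E'
from h import *
sc=pickle.load(open("scene0.pkl","rb"));si=pickle.load(open("side0.pkl","rb"))
S=lambda x,y:(200+x/3,100+y/3)
C=lambda x,y:(130+x/3,85+y/2.7)
p=lambda n,f,uv,z:print(n,np.round(atz(f,uv,z)*1000,1))
for n,q in dict(bA=(168,147),bB=(262,83),fA=(328,235),fB=(418,163)).items():p("si rim "+n,si,S(*q),.146)
for n,q in dict(bB=(138,222),bA=(232,305),fA=(440,210),fB=(347,138)).items():p("sc rim "+n,sc,C(*q),.146)
for n,q in dict(tabA=(356,175),tabB=(400,144)).items():p("si top "+n,si,S(*q),.180)
for n,q in dict(tabB=(367,110),tabA=(415,145)).items():p("sc top "+n,sc,C(*q),.180)
for n,q in dict(sA=(213,412),sB=(530,152)).items():p("si strip "+n,si,S(*q),.092)
for n,q in dict(A=(730,310),).items():p("sc front "+n,sc,C(*q),.080)
for z in(.08,.094):
  for n,q in dict(fA=(347,530),fB=(650,215)).items():p("si "+n,si,S(*q),z)
E
```

```text
si rim bA [746.5 -11.6 146. ]
si rim bB [ 747.3 -104.   146. ]
si rim fA [615.4 -13.4 146. ]
si rim fB [ 615.  -102.7  146. ]
sc rim bB [ 749.3 -104.8  146. ]
sc rim bA [747.7 -15.  146. ]
sc rim fA [616.6 -12.4 146. ]
sc rim fB [ 614.1 -101.1  146. ]
si top tabA [612.9 -34.1 180. ]
si top tabB [610.9 -73.9 180. ]
sc top tabB [614.2 -79.5 180. ]
sc top tabA [615.  -35.7 180. ]
si strip sA [606.6  98.6  92. ]
si strip sB [ 598.2 -222.4   92. ]
sc front A [499.9 107.2  80. ]
si fA [504.3 103.7  80. ]
si fB [ 505.6 -231.    80. ]
si fA [499.1 111.3  94. ]
si fB [ 500.4 -214.5   94. ]
```

```bash
cat > plan.py <<'E'
from h import *
from scipy.spatial.transform import Rotation as Ro
def plan(target,yaw,n,show=8):
    s=bot.observe();p=np.array(s["position"]);R=Ro.from_euler("xyz",s["tool_rot"])
    Rt=Ro.from_euler("xyz",[np.pi,0,yaw])
    out=[]
    for i in range(n):
        k=n-i
        d=R.inv().apply((np.array(target)-p)/k)/.025
        rv=(R.inv()*Rt).as_rotvec()/k/(2*np.pi)
        row=[round(float(v),2) for v in d]+[round(float(v),4) for v in rv]
        out.append(row); p=p+R.apply(np.array(row[:3])*.025); R=R*Ro.from_rotvec(np.array(row[3:])*2*np.pi)
    for i in range(0,n,8):print(out[i:i+8])
    print(p,R.as_euler("xyz"))
E
python3 -c "
from plan import *
plan([.6135,-.056,.29],np.pi/2,32)"
```

```text
[[-0.73, -0.54, -0.1, -0.0, 0.0, 0.0058], [-0.75, -0.51, -0.1, -0.0, 0.0, 0.0058], [-0.77, -0.48, -0.1, -0.0, 0.0, 0.0058], [-0.78, -0.45, -0.1, -0.0, 0.0, 0.0057], [-0.8, -0.43, -0.1, -0.0, 0.0, 0.0058], [-0.82, -0.4, -0.1, -0.0, 0.0, 0.0057], [-0.83, -0.37, -0.1, -0.0, 0.0, 0.0058], [-0.84, -0.34, -0.1, -0.0, 0.0, 0.0057]]
[[-0.85, -0.31, -0.1, -0.0, 0.0, 0.0058], [-0.86, -0.27, -0.1, -0.0, 0.0, 0.0057], [-0.87, -0.24, -0.11, -0.0, 0.0, 0.0058], [-0.88, -0.21, -0.1, -0.0, 0.0, 0.0057], [-0.89, -0.18, -0.11, -0.0, 0.0, 0.0058], [-0.89, -0.15, -0.1, -0.0, 0.0, 0.0057], [-0.9, -0.11, -0.11, -0.0, 0.0, 0.0058], [-0.9, -0.08, -0.1, -0.0, 0.0, 0.0057]]
[[-0.91, -0.05, -0.11, -0.0, 0.0, 0.0058], [-0.91, -0.02, -0.1, -0.0, 0.0, 0.0057], [-0.91, 0.02, -0.11, -0.0, 0.0, 0.0058], [-0.91, 0.05, -0.1, -0.0, 0.0, 0.0057], [-0.9, 0.08, -0.11, -0.0, 0.0, 0.0058], [-0.9, 0.11, -0.1, -0.0, 0.0, 0.0057], [-0.89, 0.15, -0.11, -0.0, 0.0, 0.0058], [-0.89, 0.18, -0.1, -0.0, 0.0, 0.0057]]
[[-0.88, 0.21, -0.11, -0.0, 0.0, 0.0058], [-0.87, 0.24, -0.1, -0.0, 0.0, 0.0057], [-0.87, 0.27, -0.11, -0.0, 0.0, 0.0058], [-0.85, 0.3, -0.1, -0.0, 0.0, 0.0057], [-0.84, 0.34, -0.11, -0.0, 0.0, 0.0058], [-0.83, 0.37, -0.1, -0.0, 0.0, 0.0057], [-0.82, 0.39, -0.11, -0.0, 0.0, 0.0058], [-0.8, 0.43, -0.1, -0.0, 0.0, 0.0057]]
[ 0.61361617 -0.05594691  0.28993139] [-3.14152204e+00  1.00555291e-04  1.57104594e+00]
```

```bash
python3 -m handwheel '[[-0.73,-0.54,-0.2,0,0,0.0058],[-0.75,-0.51,-0.2,0,0,0.0058],[-0.77,-0.48,-0.2,0,0,0.0058],[-0.78,-0.45,-0.2,0,0,0.0058],[-0.8,-0.43,-0.2,0,0,0.0058],[-0.82,-0.4,-0.2,0,0,0.0058],[-0.83,-0.37,-0.2,0,0,0.0058],[-0.84,-0.34,-0.2,0,0,0.0058]]' -1 40
```

```text
clock: 1.45
position: [0.3424, 0.4135, 0.2475]
tool_rot: [3.142, 0.0, 2.434]
force: [0.5, -0.6, 0.7]
grip_width: 0.0853
```

```bash
python3 -m handwheel '[[-0.85,-0.31,-0.2,0,0,0.0058],[-0.86,-0.27,-0.2,0,0,0.0058],[-0.87,-0.24,-0.2,0,0,0.0058],[-0.88,-0.21,-0.2,0,0,0.0058],[-0.89,-0.18,-0.1,0,0,0.0058],[-0.89,-0.15,-0.1,0,0,0.0058],[-0.9,-0.11,0,0,0,0.0058],[-0.9,-0.08,0,0,0,0.0058]]'; python3 -m handwheel '[[-0.91,-0.05,0,0,0,0.0058],[-0.91,-0.02,0,0,0,0.0058],[-0.91,0.02,0,0,0,0.0058],[-0.91,0.05,0,0,0,0.0058],[-0.9,0.08,0,0,0,0.0058],[-0.9,0.11,0,0,0,0.0058],[-0.89,0.15,0,0,0,0.0058],[-0.89,0.18,0,0,0,0.0058]]'; python3 -c "
from plan import *
plan([.6135,-.056,.27],np.pi/2,8)"
```

```text
clock: 2.45
position: [0.4324, 0.2566, 0.2721]
tool_rot: [-3.141, 0.0, 2.142]
force: [0.2, 0.4, 0.1]
grip_width: 0.0856
clock: 3.45
position: [0.5224, 0.099, 0.2722]
tool_rot: [-3.142, 0.0, 1.851]
force: [0.7, 0.2, 0.3]
grip_width: 0.0856
[[-0.87, 0.22, 0.01, -0.0, 0.0, 0.0056], [-0.86, 0.25, 0.01, -0.0, 0.0, 0.0056], [-0.85, 0.29, 0.01, -0.0, 0.0, 0.0056], [-0.84, 0.31, 0.01, -0.0, 0.0, 0.0056], [-0.83, 0.34, 0.01, -0.0, 0.0, 0.0055], [-0.82, 0.37, 0.01, -0.0, 0.0, 0.0056], [-0.81, 0.41, 0.01, -0.0, 0.0, 0.0055], [-0.79, 0.43, 0.02, -0.0, 0.0, 0.0056]]
[ 0.6135113  -0.05597115  0.26993828] [-3.14157905e+00  3.21452596e-05  1.57061191e+00]
```

```bash
python3 -m handwheel '[[-0.87,0.22,0,0,0,0.0056],[-0.86,0.25,0,0,0,0.0056],[-0.85,0.29,0,0,0,0.0056],[-0.84,0.31,0,0,0,0.0056],[-0.83,0.34,0,0,0,0.0056],[-0.82,0.37,0,0,0,0.0056],[-0.81,0.41,0,0,0,0.0056],[-0.79,0.43,0,0,0,0.0056]]'; python3 - <<'E'
from h import *
f=bot.grab_frame("wrist");pickle.dump(f,open("w1.pkl","wb"))
cv2.imwrite("pics/w1.png",f["pixels"]);print(bot.observe()["position"],-np.array(f["R"]).T@f["t"])
E
```

```text
clock: 4.45
position: [0.6138, -0.0558, 0.2722]
tool_rot: [-3.142, 0.0, 1.569]
force: [0.7, -0.2, -0.2]
grip_width: 0.0856
[ 0.61456971 -0.05863018  0.27209383] [0.61425446 0.0166853  0.43868841]
```

View pics/w1.png

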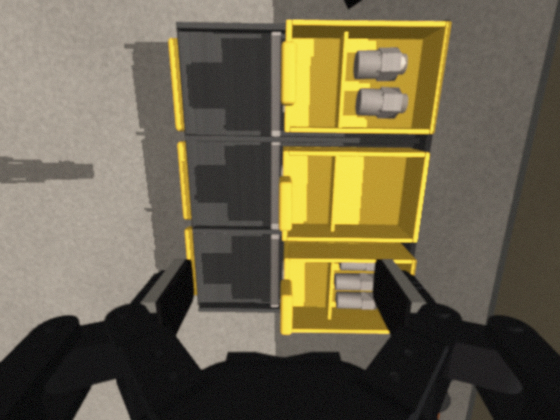

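The wrist view shows the empty drawer in the middle lane, with its tab at (286,203) and the strip at column 276. I'll refine the tab and strip in an enlarged crop.

```bash
python3 - <<'E'
from h import *
f=pickle.load(open("w1.pkl","rb"))
a=f["pixels"][130:260,160:300];cv2.imwrite("pics/w1c.png",cv2.resize(a,None,fx=4.5,fy=4.5,interpolation=cv2.INTER_CUBIC))
E
```

```text
(no output)
```

View pics/w1c.png

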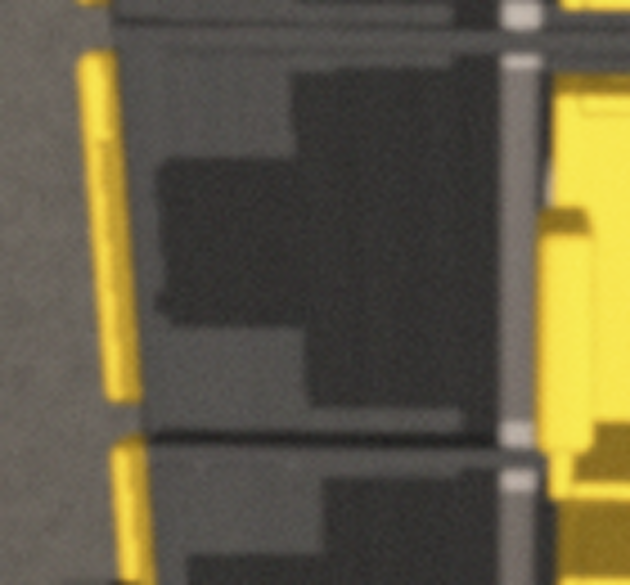

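```bash
python3 - <<'E'
from h import *
f=pickle.load(open("w1.pkl","rb"))
W=lambda x,y:(160+x/4.5-.4,130+y/4.5-.4)
for n,q,z in (("tab f +y",(540,237),.18),("tab b +y",(590,237),.18),("tab f -y",(538,447),.18),("tab b -y",(592,447),.18),
 ("strip f",(500,100),.092),("strip b",(540,100),.092),("strip f2",(502,400),.092),("strip b2",(536,400),.092),
 ("rack front",(118,50),.08),("rack front2",(155,560),.08),("rim +y",(555,80),.146),("rim -y",(550,492),.146)):
  print(n,np.round(1000*atz(f,W(*q),z),1))
E
python3 -c "
from plan import *
print(bot.observe()['tool_rot']);plan([.6145,-.057,.2],np.pi/2,4)"
```

```text
tab f +y [611.4 -37.4 180. ]
tab b +y [621.  -37.4 180. ]
tab f -y [610.8 -80.3 180. ]
tab b -y [621.6 -80.3 180. ]
strip f [600.5 -20.9  92. ]
strip b [610.5 -20.9  92. ]
strip f2 [ 600.1 -100.    92. ]
strip b2 [ 609.1 -100.    92. ]
rack front [502.5  -9.5  80. ]
rack front2 [ 500.  -152.1   80. ]
rim +y [614.3 -10.9 146. ]
rim -y [ 613.  -104.1  146. ]
[3.14129005e+00 1.58255682e-03 1.56525076e+00]
[[0.02, -0.0, 0.72, 0.0, 0.0001, -0.0002], [0.02, -0.0, 0.72, 0.0, 0.0001, -0.0002], [0.01, -0.0, 0.72, 0.0, 0.0, -0.0002], [0.02, -0.0, 0.72, 0.0, 0.0001, -0.0003]]
[ 0.61459768 -0.05693771  0.20009235] [ 3.14129289e+00 -3.00699976e-04  1.57090620e+00]
```

```bash
python3 -m handwheel '[[0,0.06,0.9,0,0,0],[0,0,0.9,0,0,0],[0,0,0.9,0,0,0],[0,0,0.9,0,0,0],[0,0,0.6,0,0,0],[0,0,0.4,0,0,0],[0,0,0.4,0,0,0],[0,0,0,0,0,0]]'; python3 - <<'E'
from h import *
f=bot.grab_frame("side");pickle.dump(f,open("s2.pkl","wb"))
cv2.imwrite("pics/s2.png",cv2.resize(f["pixels"][60:300,180:460],None,fx=2.4,fy=2.4));print(bot.observe()["position"],bot.observe()["tool_rot"])
E
```

```text
clock: 5.5
position: [0.6144, -0.0545, 0.1468]
tool_rot: [-3.141, 0.0, 1.572]
force: [-0.3, 1.0, 0.6]
grip_width: 0.0856
[ 0.61463438 -0.05458234  0.14728935] [-3.14156232e+00  4.69248945e-05  1.57155991e+00]
```

View pics/s2.png

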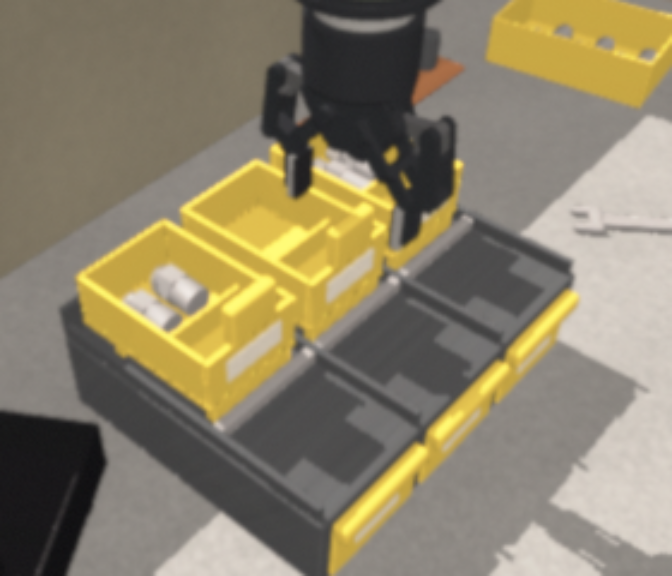

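```bash
python3 - <<'E'
from h import *
f=pickle.load(open("s2.pkl","rb"));p=np.array([.6146,-.0546,.147])
for d in ([.0428,0,.013],[-.0428,0,.013],[.0428,.011,.013],[-.0428,.011,.013]):print(d,(proj(f,p+d)[0]-[180,60])*2.4)
for d in ([.616,-.036,.18],[.616,-.082,.18]):print(d,(proj(f,d)[0]-[180,60])*2.4)
for q,z in (((297,196),.16),((400,250),.16)):print(atz(f,(q[0]/2.4+180,q[1]/2.4+60),z))
E
```

```text
[0.0428, 0, 0.013] [302.43449803 219.39783954]
[-0.0428, 0, 0.013] [393.37814601 267.26215284]
[0.0428, 0.011, 0.013] [293.29316884 226.21245213]
[-0.0428, 0.011, 0.013] [384.45742682 274.89966999]
[0.616, -0.036, 0.18] [330.99853173 232.95853731]
[0.616, -0.082, 0.18] [369.02400452 203.42366442]
[ 0.67959405 -0.07478619  0.16      ]
[ 0.57939085 -0.07363632  0.16      ]
```

```bash
python3 -m handwheel '[[-0.15,0.06,0,0,0,0],[0,0,0,0,0,0],[0,0,0,0,0,0],[0,0,0,0,0,0],[0,0,0,0,0,0],[0,0,0,0,0,0],[0,0,0,0,0,0],[0,0,0,0,0,0]]' 1 50; python3 - <<'E'
from h import *
f=bot.grab_frame("side");pickle.dump(f,open("s3.pkl","wb"))
cv2.imwrite("pics/s3.png",cv2.resize(f["pixels"][60:300,180:460],None,fx=2.4,fy=2.4));s=bot.observe();print(s["position"],s["force"],s["moment"],s["grip_width"])
E
```

```text
clock: 6.55
position: [0.6162, -0.0583, 0.1475]
tool_rot: [3.141, -0.0, 1.572]
force: [-1.8, -1.1, 6.1]
grip_width: 0.0099
[ 0.61613021 -0.05832112  0.14743333] [-1.44811774  0.28391066  5.58892956] [-0.00124173  0.41369739 -0.134505  ] 0.010364828809792375
```

View pics/s3.png

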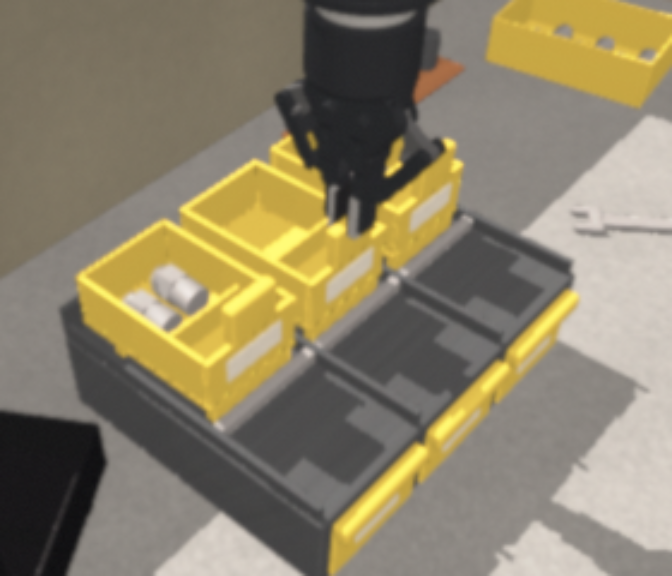

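```bash
python3 - <<'E'
from h import *
f=bot.grab_frame("scene");pickle.dump(f,open("c3.pkl","wb"))
g=pickle.load(open("s3.pkl","rb"))
a=cv2.resize(f["pixels"][80:200,180:330],(400,320),interpolation=cv2.INTER_CUBIC)
b=cv2.resize(g["pixels"][110:210,280:405],(400,320),interpolation=cv2.INTER_CUBIC)
cv2.imwrite("pics/z3.png",np.hstack([a,b]))
E
```

```text
(no output)
```

View pics/z3.png

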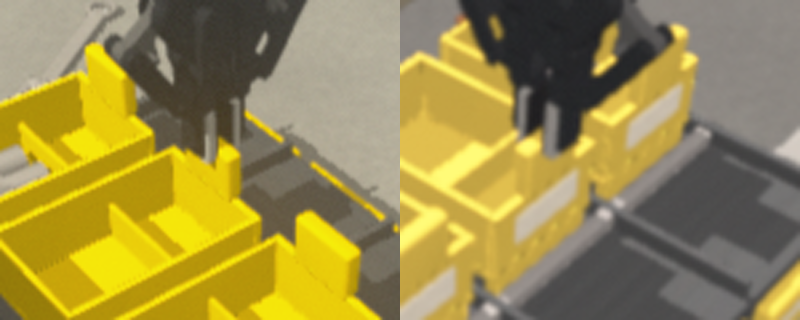

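The grip holds the tab slightly to its -y side (the finger covers columns 545–580 of the tab's 520–590 in the right crop), and its depth reaches the rim. That's good enough to lift slowly.

```bash
python3 -m handwheel '[[0,0,0,0,0,0],[0,0,-0.16,0,0,0],[0,0,-0.16,0,0,0],[0,0,-0.16,0,0,0],[0,0,-0.16,0,0,0],[0,0,-0.08,0,0,0],[0,0,0,0,0,0]]' 1 70; python3 - <<'E'
from h import *
f=bot.grab_frame("side");s=bot.observe();print(s["position"],s["force"],s["moment"],s["grip_width"])
g=bot.grab_frame("scene")
a=cv2.resize(g["pixels"][80:260,130:355],(400,320),interpolation=cv2.INTER_CUBIC)
b=cv2.resize(f["pixels"][110:235,250:405],(400,320),interpolation=cv2.INTER_CUBIC)
cv2.imwrite("pics/z4.png",np.hstack([a,b]))
E
```

```text
clock: 7.52
position: [0.6161, -0.0582, 0.1653]
tool_rot: [3.141, -0.0, 1.572]
force: [0.3, 0.7, -3.2]
grip_width: 0.0096
[ 0.61604937 -0.05823612  0.16517166] [ 0.74926758 -0.17648326 -2.92439933] [0.04593981 0.1432589  0.00184778] 0.009729725523586948
```

View pics/z4.png

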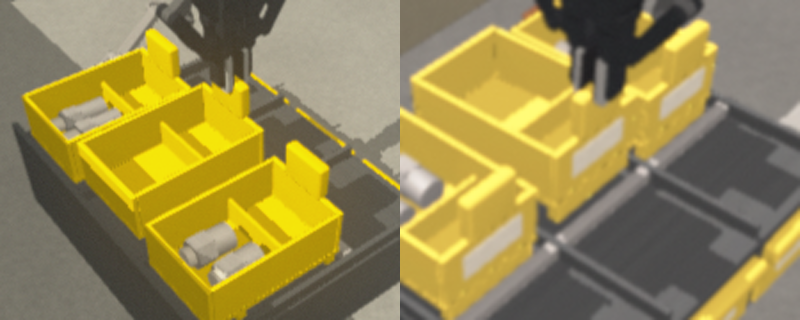

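The drawer is clear and level, with a wrist load of about 3 N (0.31 kg). Now I draw it out 94 mm while lifted.

```bash
python3 -m handwheel '[[0,-0.2,0,0,0,0],[0,-0.5,0,0,0,0],[0,-0.6,0,0,0,0],[0,-0.6,0,0,0,0],[0,-0.6,0,0,0,0],[0,-0.6,0,0,0,0],[0,-0.5,0,0,0,0],[0,-0.2,0,0,0,0]]'; python3 -m handwheel '[[0,0,0,0,0,0],[0,0,0,0,0,0]]';python3 - <<'E'
from h import *
f=bot.grab_frame("side");s=bot.observe();print(s["position"],s["tool_rot"],s["force"],s["moment"],s["grip_width"])
g=bot.grab_frame("scene")
a=cv2.resize(g["pixels"][80:260,130:355],(400,320),interpolation=cv2.INTER_CUBIC)
b=cv2.resize(f["pixels"][110:285,200:420],(400,320),interpolation=cv2.INTER_CUBIC)
cv2.imwrite("pics/z5.png",np.hstack([a,b]))
E
```

```text
clock: 8.62
position: [0.5203, -0.0583, 0.1654]
tool_rot: [3.142, -0.0, 1.572]
force: [0.6, 1.0, -2.9]
grip_width: 0.0098
clock: 8.88
position: [0.5215, -0.0583, 0.1652]
tool_rot: [3.141, 0.0, 1.572]
force: [-0.0, 0.6, -3.9]
grip_width: 0.0098
[ 0.52146107 -0.05833969  0.16513981] [3.14143424e+00 1.51975835e-04 1.57173350e+00] [-0.29064591  0.71226545 -3.30222075] [ 0.03897818  0.20025576 -0.02839551] 0.009367842630864789
```

View pics/z5.png

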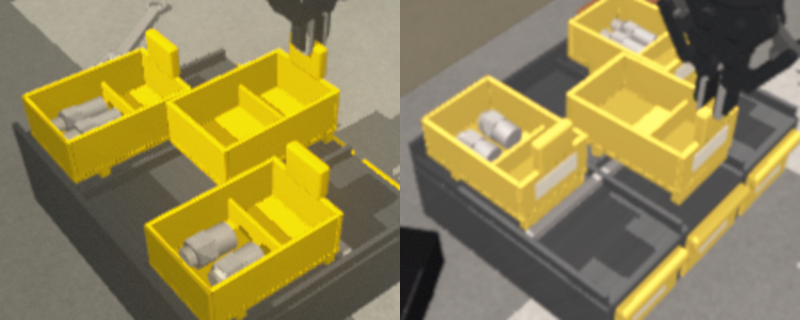

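```bash
python3 -m handwheel '[[0,0,0.16,0,0,0],[0,0,0.16,0,0,0],[0,0,0.16,0,0,0],[0,0,0.08,0,0,0],[0,0,0.06,0,0,0],[0,0,0.04,0,0,0],[0,0,0,0,0,0]]'
```

```text
clock: 9.85
position: [0.5211, -0.0584, 0.1487]
tool_rot: [3.142, 0.0, 1.572]
force: [-0.4, 0.2, -4.1]
grip_width: 0.0095
```

```bash
python3 -m handwheel '[[0,0,0.03,0,0,0],[0,0,0.02,0,0,0],[0,0,0,0,0,0]]'; python3 -m handwheel '[[0,0,0.02,0,0,0],[0,0,0,0,0,0]]'
```

```text
clock: 10.22
position: [0.521, -0.0584, 0.1475]
tool_rot: [-3.141, -0.0, 1.572]
force: [-2.4, 0.2, 0.3]
grip_width: 0.0095
clock: 10.48
position: [0.521, -0.0584, 0.1475]
tool_rot: [3.141, -0.0, 1.572]
force: [-6.1, 1.3, 13.2]
grip_width: 0.0094
```

```bash
python3 -m handwheel '[[0,-0.1,-0.02,0,0,0],[0,-0.08,0,0,0,0],[0,0,0,0,0,0]]'; python3 -m handwheel '[[0,-0.06,0,0,0,0],[0,0,0,0,0,0]]'
```

```text
clock: 10.85
position: [0.5165, -0.0584, 0.1475]
tool_rot: [3.141, 0.0, 1.572]
force: [-0.5, -0.9, 1.4]
grip_width: 0.0098
clock: 11.1
position: [0.5152, -0.0583, 0.1475]
tool_rot: [3.141, 0.0, 1.572]
force: [1.0, -0.4, 0.3]
grip_width: 0.0098
```

```bash
for i in 1; do python3 -m handwheel '[[0,-0.04,0,0,0,0],[0,0,0,0,0,0]]'; done; python3 -m handwheel '[[0,-0.04,0,0,0,0],[0,0,0,0,0,0]]'; python3 -m handwheel '[[0,-0.02,0,0,0,0],[0,0,0,0,0,0]]'
```

```text
clock: 11.35
position: [0.5141, -0.0583, 0.1475]
tool_rot: [3.141, 0.0, 1.572]
force: [2.2, 1.2, -0.3]
grip_width: 0.0097
clock: 11.6
position: [0.5131, -0.0584, 0.1475]
tool_rot: [3.142, 0.0, 1.572]
force: [2.1, -0.1, 0.5]
grip_width: 0.0094
clock: 11.85
position: [0.5126, -0.0583, 0.1475]
tool_rot: [3.141, 0.0, 1.572]
force: [2.5, -0.6, 0.9]
grip_width: 0.0097
```

```bash
python3 -m handwheel '[[0,-0.03,0,0,0,0],[0,0,0,0,0,0]]'; python3 -m handwheel '[[0,-0.03,0,0,0,0],[0,0,0,0,0,0]]'
```

```text
clock: 12.1
position: [0.5118, -0.0584, 0.1475]
tool_rot: [3.141, -0.0, 1.572]
force: [1.3, -0.3, 0.2]
grip_width: 0.0096
clock: 12.35
position: [0.5112, -0.0584, 0.1475]
tool_rot: [3.141, 0.0, 1.572]
force: [3.9, 0.1, -0.1]
grip_width: 0.0097
```

```bash
python3 -m handwheel '[[0,-0.02,0,0,0,0],[0,0,0,0,0,0]]'; python3 -m handwheel '[[0,-0.02,0,0,0,0],[0,0,0,0,0,0]]'
```

```text
clock: 12.6
position: [0.511, -0.0583, 0.1475]
tool_rot: [3.141, 0.0, 1.572]
force: [5.4, -0.4, -2.3]
grip_width: 0.0097
clock: 12.85
position: [0.5107, -0.0583, 0.1475]
tool_rot: [3.14, 0.0, 1.572]
force: [6.9, 0.8, -4.2]
grip_width: 0.0096
```

```bash
python3 - <<'E'
from h import *
f=bot.grab_frame("side");g=bot.grab_frame("scene");s=bot.observe();print(s["force"],s["moment"])
a=cv2.resize(g["pixels"][80:260,130:355],(400,320),interpolation=cv2.INTER_CUBIC)
b=cv2.resize(f["pixels"][110:285,200:420],(400,320),interpolation=cv2.INTER_CUBIC)
cv2.imwrite("pics/z6.png",np.hstack([a,b]))
E
```

```text
[ 7.59392217  0.41266901 -3.83089403] [ 0.14800213 -1.81629763 -0.12821977]
```

View pics/z6.png

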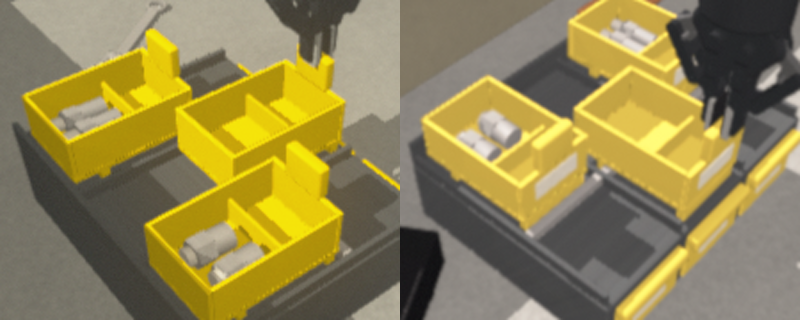

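The resistance is now climbing against a stalled position (x = 0.511, expected 0.5125), with the moment of a force at foot height. So the back foot is on the strip. I'll ease off the stored force and release.

```bash
python3 -m handwheel '[[0,0.04,0,0,0,0],[0,0,0.01,0,0,0],[0,0,0,0,0,0]]'; python3 -m handwheel '[[0,0,0,0,0,0],[0,0,0,0,0,0],[0,0,0,0,0,0],[0,0,0,0,0,0],[0,0,0,0,0,0],[0,0,0,0,0,0]]' -1 20; python3 -m handwheel '[[0,0,-0.1,0,0,0],[0,0,-0.3,0,0,0],[0,0,-0.6,0,0,0],[0,0,-0.9,0,0,0],[0,0,-1,0,0,0],[0,0,-1,0,0,0],[0,0,-0.6,0,0,0],[0,0,0,0,0,0]]'; python3 - <<'E'
from h import *
o={}
for n in("scene","side","wrist"):
    f=bot.grab_frame(n);cv2.imwrite(f"pics/{n}7.png",f["pixels"]);pickle.dump(f,open(n+"7.pkl","wb"));o[n]=f["pixels"]
a=cv2.resize(o["scene"][80:260,130:355],(400,320),interpolation=cv2.INTER_CUBIC)
b=cv2.resize(o["side"][110:285,200:420],(400,320),interpolation=cv2.INTER_CUBIC)
cv2.imwrite("pics/z7.png",np.hstack([a,b]))
cv2.imwrite("pics/w7.png",cv2.resize(o["wrist"][:340,100:500],None,fx=1.7,fy=1.7))
E
```

```text
clock: 13.32
position: [0.5112, -0.0583, 0.1474]
tool_rot: [3.141, -0.0, 1.572]
force: [2.6, 0.1, 6.0]
grip_width: 0.0097
clock: 14.08
position: [0.5111, -0.0584, 0.1472]
tool_rot: [-3.142, 0.0, 1.572]
force: [0.3, 0.3, -1.0]
grip_width: 0.0851
clock: 15.08
position: [0.5115, -0.0583, 0.2606]
tool_rot: [3.14, -0.0, 1.572]
force: [-0.7, 0.1, -0.8]
grip_width: 0.0858
```

View pics/z7.png

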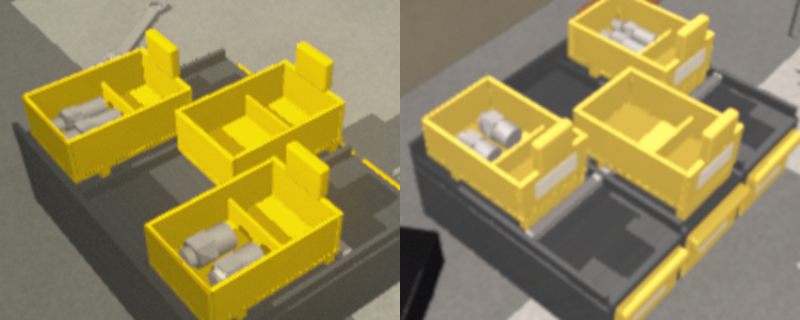

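View pics/w7.png

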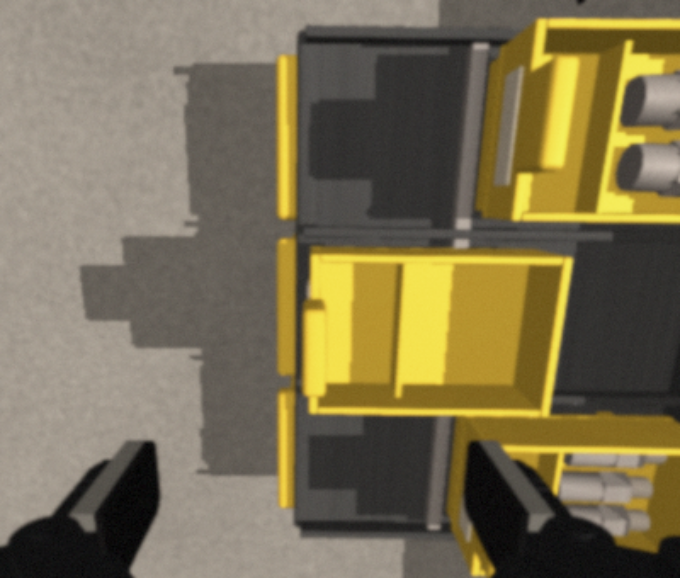

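The empty drawer stands straight in its lane and the gripper is clear. I'll check the numbers: tab position, level, and whether the other drawers moved.

```bash
python3 - <<'E'
from h import *
w=pickle.load(open("wrist7.pkl","rb"))
W=lambda x,y:(100+x/1.7,y/1.7)
for n,q,z in(("tabf",(304,303),.18),("tabb",(326,303),.18),("tabf-",(303,395),.18),("tabb-",(324,395),.18),("rim f+",(311,250),.146),("rim f-",(310,413),.146),("rim b+",(572,258),.146),("rim b-",(550,414),.146),("strip f",(459,200),.092),("strip b",(477,200),.092)):
  print(n,np.round(atz(w,W(*q),z)*1000,1))
# level: rim corners in side/scene
S=lambda x,y:(200+(x-400)*.55,110+y*175/320)
C=lambda x,y:(130+x*.5625,80+y*.5625)
si=pickle.load(open("side7.pkl","rb"));sc=pickle.load(open("scene7.pkl","rb"))
for P in([.5115,-.0125,.146],[.5115,-.1035,.146],[.643,-.0125,.146],[.643,-.1035,.146]):
  u=(proj(si,P)[0]-[200,110]);v=(proj(sc,P)[0]-[130,80]);print(P,"side crop",np.round([400+u[0]/.55,u[1]*320/175]),"scene crop",np.round(v/.5625))
for n,rois in(("scene",[(110,180,140,205),(190,260,250,325)]),("side",[(105,165,290,345),(150,225,215,270)])):
  a=cv2.imread(f"pics/{n}0.png",0).astype(np.float32);b=cv2.imread(f"pics/{n}7.png",0).astype(np.float32)
  for r in rois:
    print(n,r,cv2.phaseCorrelate(a[r[0]:r[1],r[2]:r[3]].copy(),b[r[0]:r[1],r[2]:r[3]].copy()))
s=bot.observe();print(s["clock"],s["force"],s["qd"].max())
E
```

```text
tabf [507.7 -33.7 180. ]
tabb [518.3 -33.7 180. ]
tabf- [507.1 -81.  180. ]
tabb- [517.8 -81.  180. ]
rim f+ [511.  -11.8 146. ]
rim f- [ 510.6 -105.4  146. ]
rim b+ [649.9 -15.9 146. ]
rim b- [ 650.2 -105.7  146. ]
strip f [602.2  13.6  92. ]
strip b [613.3  13.6  92. ]
[0.5115, -0.0125, 0.146] side crop [688. 176.] scene crop [344. 103.]
[0.5115, -0.1035, 0.146] side crop [741. 125.] scene crop [284.  61.]
[0.643, -0.0125, 0.146] side crop [577. 113.] scene crop [238. 159.]
[0.643, -0.1035, 0.146] side crop [632.  70.] scene crop [180. 110.]
scene (110, 180, 140, 205) ((0.061076134609635346, -0.5033015732279793), 0.7331696921660577)
scene (190, 260, 250, 325) ((0.5419902339154135, 0.017143852501376955), 1.0171072260538736)
side (105, 165, 290, 345) ((-0.11727827592938667, 0.3850029111627542), 0.2748853752348158)
side (150, 225, 215, 270) ((-0.0894476786642997, 0.5429530676913288), 0.8447367235819498)
15.225 [-0.95411928 -0.64531698 -1.02000347] 0.005820346019918841
```

```bash
python3 -c "
from workcell import bot
print(bot.job_done())"
```

```text
the job is handed in; nothing more can be done
None
```

The empty drawer, in the middle lane, is drawn out until its back foot meets the strip. It stands level on the rack, it has been let go, and I handed the job in at about 15 s.

- **Moves:** I gripped the tab across its thickness, lifted the drawer about 18 mm with a wrist load of about 3 N, and drew it straight out about 94 mm. I then lowered it onto the shelf and slid it on until the force climbed to about 7 N against a stalled position. After easing off, I opened the jaws and raised the gripper clear.
- **Drawer position:** The tab centre measures x ≈ 0.513 m, against the expected ≈ 0.5125 m, with no visible yaw. The rim corners fit the standing height to within a few pixels in the scene and side views.
- **Other drawers:** Both match their starting pictures to about half a pixel, so they do not appear to have moved.
- **Small disagreements:** When it stalled, the arm's own reading was x = 0.511 m, about 1.5 mm off the expected value and within the 2 mm calibration. The grip sat a few millimetres to one side of the tab's middle, with no visible effect.

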